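Rack the grinding slate

TASK

Push the slate slab along its grinding stand until its end sticks well out over the stand's open end but still lies on the stand, take it there and lean it lengthwise on the sloping rest, and let go. Then take it again and stand it on end in the free middle slot of the upright rack, lowering it to the bottom before you let go. Do not let the slab drop onto the table, and leave the two seals, the paperweight and the black stone where they are.

Things in the scene. Friction and masses are not known exactly. Their poses are not given: they have to be found in the camera images.
- slab_mid (a point): centre of the dark grey slate slab, a flat plain plate 150 x 64 x 8 mm, about 0.2 kg, loose. Its x axis runs along the 150 mm length, y along the 64 mm width, z through the 8 mm thickness. It starts lying flat in the channel of the stand, x along the stand's x; its sides are then hidden by the rails.
- stand: fixed low brown wooden stand 240 (x) x 96 (y) mm on two cross legs; origin under its centre at table height. Its flat top, on which the slab slides, is at 70 mm. Two rails along x, 8 mm high (flush with the slab), 14 mm wide, leave a channel 68 mm wide. The -x end is open; at +x an 8 mm high stop begins at x = +110 mm. 40 to 70 mm of channel is free behind the slab for a shut gripper to push from.
- rest: fixed dark wooden easel, base 150 (x) x 84 (y) mm; origin at table height. A back board 50 mm wide rises towards -x at 50 degrees from level; an 84 mm wide foot board stands square to it at its lower (+x) end, forming a V 40 mm deep. The slab leans with its length up the slope, lower end on the foot board. The back board is 85 mm long, so the slab's top 65 mm stands free and can be taken there.
- stand_edge (a point): middle of the edge of the stand's open end, at the height of the flat top on which the slab slides (x = -120, z = +70 mm in the stand's frame); axes as the stand's. The space under and beyond it is free: the nearest leg is 50 mm in.
- rest_seat (a point): where the slab's centre lies when it leans fully home on the rest (origin x = -0.1, z = +82.0 mm in the rest's frame); axes as the rest's.
- rack: fixed upright wooden rack, base 100 (x) x 96 (y) mm; origin at table height under the middle slot. Four upright boards, 90 mm wide along y, tops at 77 mm, make three slots 18 mm wide along x; the middle one is free, the outer two (x = -26 and +26 mm) hold short fixed slates with tops at 97 mm. The slab stands on a short end in the middle slot, its 64 mm width along y.
- rack_slot (a point): centre of the floor of the free middle slot, 12 mm above the table; axes as the rack's. The slab standing on it has its centre 75 mm above this point.
- seal_a: jade-green square seal, 40 x 40 x 80 mm, standing upright, loose; origin under its centre. To be left alone.
- seal_b: the other such seal, same size, to be left alone.
- paperweight: clear glass cube of 60 mm, loose; origin under its centre. To be left alone.
- stone: flat black grinding stone 70 x 120 x 25 mm, loose; origin under its centre. To be left alone. (Fixed near it: a red ceramic pad case 82 x 82 x 34 mm.)
Things that resemble listed ones, but are neither listed nor needed, are in the scene too. What is shaped like the rack but purple is not meant.

How it is judged:
By the outcome, as a careful person would: the job done as asked, in the order asked, and still so for the second after the job is handed in, with the robot touching nothing.
It also fails if it takes over 72 s, if anything falls off the work surface, if the arm or the gripper's body presses on something with over 40 N, if the wrist force passes 120 N, or if a joint passes its speed limit or range.

ROBOT

A 6-joint arm with a two-finger parallel gripper is mounted at the origin on the work surface. World frame = base frame: x ahead of the robot, y to its left, z up, the work surface at z = 0. Lengths are in mm, angles in rad, forces in N, time in s.
With the tool pointing down it reaches from about 275 to 1000 mm from the base axis. Payload 8.4 kg.
Tool frame: the origin (TCP) lies between the finger pads; the fingertips stand 22 mm ahead of it and the grasp point (between the pads) lies 3 mm ahead of it; z points along the fingers, y is the line along which they close (so a half turn about z gives the same grasp; the last joint's range is limited). The gripper opens to 85 mm and grips with 20 to 120 N. Pads are 22 mm wide; open, the fingers measure 114 mm over their backs; the gripper's body (76 mm by 85 mm) begins 54 mm behind the grasp point. The pads swing forward as they close: fully open they stand 13 mm farther back than shut.
Start: joints at [1.141, 0.353, 1.633, -0, 1.155, -0.002], TCP at [259.293, 568.679, 253.281] pointing down, gripper open.
Joint ranges: [-2.63, 2.63], [-0.92, 2.1], [0.06, 2.66], [-1.3, 4.44], [0, 2.69], [-3.02, 3.02]. Speed limits (rad/s): [2.22, 2.22, 2.79, 3.14, 3.14, 3.14].

INTERFACE

Orientations are given as [roll, pitch, yaw] about the fixed x, y, z axes, in that order (R = Rz(yaw) Ry(pitch) Rx(roll)).
In Python, from rig import r, grab_frame gives the robot as it stands.
- The arm moves only by the shell command python3 -m inch 'ROWS' [FORCE]. ROWS is JSON, a list of rows, each a list of 7 numbers: the turn, a rotation vector about the tool's x, y, z as a fraction of full scale, then the shift along the tool's x, y, z as a fraction of full scale, then the closure, from 0 (fully open) to 1 (shut). In form: [[rx, ry, rz, dx, dy, dz, fingers], ...]. A call has 1 to 8 rows; each row shifts and turns the commanded pose from where the row before left it, along the tool's axes as they then stand; what a row does not reach is not made up. Full scale, the value 1, is 2.5 cm for a shift and pi rad for a turn. A row lasts 1/12 s, in which the tool goes at most 41.7 mm and 7.16 degrees, less where a joint would pass 70% of its speed; a pose out of reach is approached as far as the arm can. A call with a number of a shift or a turn outside -1 to 1 is refused whole. A call with a gripper value outside its range is refused whole. The fingers move at their own pace and stop on an object; FORCE is the grip in N (left out, the last holds). Time passes only in rows, so rows that do not move let the fingers close. It gives the time, the measured TCP pose, the force, the opening and the grip force at its end, in the units of the state.
- r.sense(): the state, without advancing time (a new reading comes with each control period).
- grab_frame(name): name is "scene" or "top"; returns a dict with "pixels" (384x512x3 uint8, red, green, blue), "z_map" (384x512 float32, mm along the optical axis (not along the pixel's ray), 0 where there is no reading), "vertical_fov" (degrees; the focal length in pixels is half the picture's height over the tangent of half this angle, whatever the lens; pixels are square), "cx", "cy" (the principal point, pixels), "cam_to_world" (4x4, takes a point from camera to world coordinates). Camera axes: x right, y down, z forward; pixel columns grow to the right and rows downward; lengths in mm; the calibration is good to about 2 mm. A picture is of the moment at which its call begins.
- r.sign_off(): hands the job in; it is judged then, once.
The state is a dict: "clock": time; "qpos": joint angles; "qvel": joint speeds; "joint_efforts": joint torques, N m; "eef_pos": TCP position; "tcp_rot": TCP orientation; "contact_force": force on the tool from outside, world axes, zero at the start; "wrist_torque": the same for the moment, N m; "opening": opening from 0.0 (shut) to 1.0 (fully open); "grasp_force": force on a finger pad.
Only numpy, scipy, OpenCV 4.12 (cv2) and the standard library are available. Lean on these libraries where they do the work, as an engineer would, in place of code of your own. Each camera call takes 0.05 s, during which the arm holds its last target. There are 200 camera calls.

## Working session

There is one attempt and no reset: what is moved stays moved. The work goes in short steps, Python scripts to look and compute and a shell command to move; the robot and the scene stay as the last step left them, time stands still between calls to the robot, and variables do not carry over. Pictures are saved under pics/ and viewed, at most 13 in all, crops included, and the job is handed in when it is done.

```bash
ls; mkdir -p pics; cat > h.py <<'E'
import numpy as np, cv2
from rig import r, grab_frame
def save(f,name,box=None,s=1):
    im=f["pixels"][:,:,::-1]
    if box: im=im[box[1]:box[3],box[0]:box[2]]
    cv2.imwrite("pics/"+name,cv2.resize(im,None,fx=s,fy=s,interpolation=cv2.INTER_CUBIC))
def K(f): return 192/np.tan(np.radians(f["vertical_fov"])/2)
def pts(f):
    z=f["z_map"].astype(float); v,u=np.mgrid[0:384,0:512]; k=K(f)
    P=np.stack([(u-f["cx"])*z/k,(v-f["cy"])*z/k,z],-1); T=np.array(f["cam_to_world"])
    return P@T[:3,:3].T+T[:3,3]
def ray(f,u,v,h):
    T=np.array(f["cam_to_world"]); d=T[:3,:3]@np.array([(u-f["cx"])/K(f),(v-f["cy"])/K(f),1]); o=T[:3,3]
    return o+d*(h-o[2])/d[2]
E
python3 - <<'E'
from h import *
for n in("scene","top"):
    f=grab_frame(n); save(f,n+"0.png",s=1.5); np.savez(n+"0.npz",**f); print(n,f["vertical_fov"],f["cx"],f["cy"],np.round(f["cam_to_world"],3).tolist())
print(r.sense())
E
```

```text
pics
scene 48.67041868140053 252.8210449134433 197.9860601139922 [[-0.093, 0.549, -0.831, 1505.878], [0.996, 0.046, -0.082, 9.339], [-0.007, -0.835, -0.55, 729.581], [0.0, 0.0, 0.0, 1.0]]
top 54.42068414747086 250.20474765949325 193.80712208473983 [[-0.01, -0.997, 0.081, 461.918], [-1.0, 0.012, 0.024, -88.231], [-0.024, -0.081, -0.996, 1214.332], [0.0, 0.0, 0.0, 1.0]]
{'clock': 0.1, 'qpos': array([ 1.14059722e+00,  3.53576901e-01,  1.63404720e+00, -1.99860808e-05,
        1.15520472e+00, -2.38933951e-03]), 'qvel': array([ 0.00044639, -0.00088154, -0.00081591,  0.00021547,  0.00165948,
       -0.00071344]), 'joint_efforts': array([-4.05626270e-04, -6.06355619e+01, -3.42821324e+01, -4.87192324e-05,
        3.92597169e-03,  7.31699902e-05]), 'eef_pos': array([259.13419054, 568.31487255, 252.64335615]), 'tcp_rot': array([-3.14035644e+00,  1.53211548e-05,  2.71379098e+00]), 'contact_force': array([-0.54287924, -0.2460046 , -0.11424928]), 'wrist_torque': array([ 0.02624231,  0.00197508, -0.05011032]), 'grasp_force': 0.0, 'opening': 1.003900032210051}
```

View pics/top0.png

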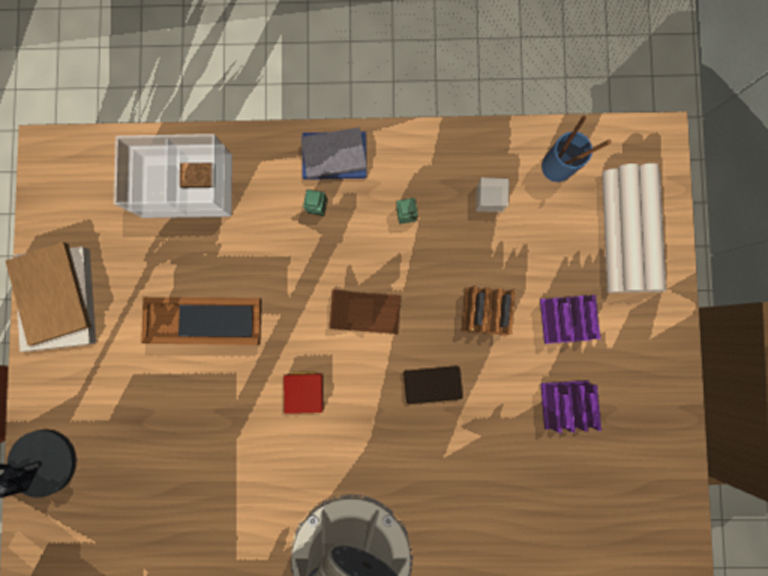

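View pics/scene0.png

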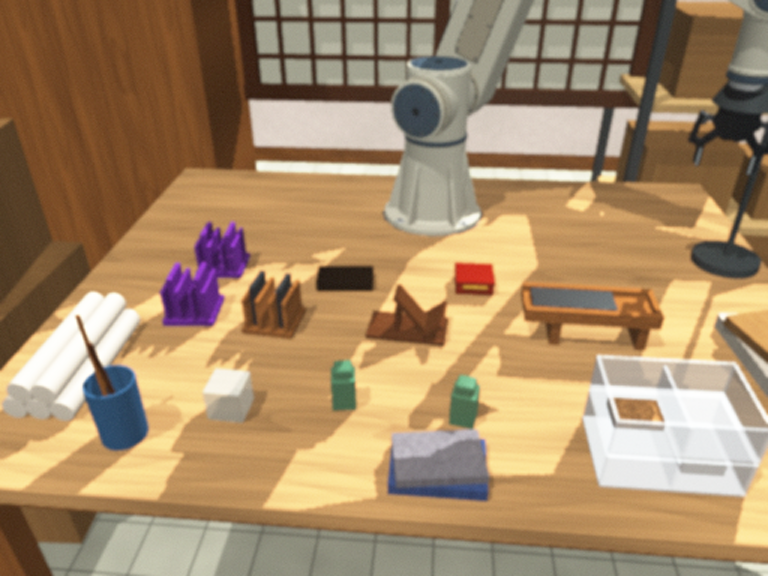

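Top view: the slab lies in the stand at (217,320), the stand spans 143–260, the rest is at (365,311) and the brown rack at (488,310). Look-alikes for the slab are the black stone (433,385) and the grey stack (335,155). Look-alikes for the rack are the two purple racks (570,318) and (571,406), which are not meant. In the scene view the rest's back board rises to the left (-y), with the foot at the right.

```bash
python3 - <<'E'
from h import *
f=dict(np.load("top0.npz")); g=dict(np.load("scene0.npz"))
P=pts(f); hsv=cv2.cvtColor(f["pixels"],cv2.COLOR_RGB2HSV)
def rect(mask,name):
    Q=P[mask][:,:2].astype(np.float32)
    c,s,a=cv2.minAreaRect(Q); print(name,len(Q),np.round(c,1),np.round(s,1),round(a,1),"z",np.round(np.percentile(P[mask][:,2],[5,50,95]),1)); return Q
def box(u0,v0,u1,v1):
    m=np.zeros((384,512),bool); m[int(v0/1.5):int(v1/1.5),int(u0/1.5):int(u1/1.5)]=1; return m
Z=P[...,2]
st=box(135,290,270,350)
rect(st&(Z>60),"stand top")
dark=hsv[...,2]<85
blue=(f["pixels"][...,2].astype(int)>f["pixels"][...,0])
rect(st&(Z>60)&blue,"slab")
rect(box(325,280,405,340)&(Z>8),"rest")
m=box(325,280,405,340)&(Z>8)
for i in range(290,335,14):
    row=int(i/1.5); print([ (u,round(P[row,u,0]),round(P[row,u,1]),round(Z[row,u])) for u in range(216,272,4)])
rk=box(455,278,520,340)
rect(rk&(Z>8),"rack all"); rect(rk&(Z>60),"rack high"); rect(rk&(Z>88),"slates")
rect(rk&(Z>60)&(Z<88),"boards")
for n,b in dict(sealL=(298,185,330,218),sealR=(392,195,422,225),cube=(470,172,515,215),stone=(398,360,468,408),case=(278,368,328,416)).items(): rect(box(*b)&(Z>15),n)
save(f,"stand.png",(85,185,355,240),2.9)
E
```

```text
stand top 2478 [497.1 165.4] [508.   95.3] 89.3 z [67.5 76.5 80.9]
slab 933 [495.3 126.3] [430.3  59. ] 89.0 z [73.7 77.5 81.3]
rest 902 [512.7 -35.7] [149.3  91.1] 84.5 z [ 8.6 32.8 82.4]
[(216, 565, 52, 2), (220, 565, 39, -2), (224, 561, 22, 46), (228, 562, 10, 33), (232, 564, 0, -3), (236, 564, -13, 0), (240, 564, -26, -4), (244, 564, -39, -3), (248, 563, -53, 5), (252, 564, -65, -3), (256, 563, -79, 5), (260, 563, -92, 1), (264, 563, -105, 1), (268, 563, -118, 2)]
[(216, 535, 52, 2), (220, 535, 40, -3), (224, 532, 22, 42), (228, 533, 10, 32), (232, 533, -1, 20), (236, 532, -15, 41), (240, 531, -29, 54), (244, 530, -42, 69), (248, 529, -55, 82), (252, 534, -65, 7), (256, 533, -78, 10), (260, 533, -91, 7), (264, 533, -104, 12), (268, 534, -117, -5)]
[(216, 503, 53, -2), (220, 501, 35, 40), (224, 501, 23, 40), (228, 501, 11, 29), (232, 501, -1, 24), (236, 501, -15, 41), (240, 500, -29, 56), (244, 499, -42, 70), (248, 499, -54, 89), (252, 501, -65, 6), (256, 501, -78, 12), (260, 501, -91, 4), (264, 501, -104, 5), (268, 501, -117, 1)]
[(216, 473, 53, -3), (220, 473, 39, 4), (224, 473, 26, 0), (228, 473, 14, -2), (232, 473, 0, 3), (236, 473, -13, 0), (240, 473, -25, -1), (244, 472, -39, 0), (248, 472, -51, -1), (252, 472, -65, 7), (256, 472, -78, 8), (260, 472, -90, 9), (264, 472, -103, 8), (268, 472, -116, 0)]
rack all 1012 [ 515.  -215.8] [102.  256.8] 0.9 z [10.3 73.7 97.7]
rack high 621 [ 513.9 -215.7] [ 96.9 257.8] 1.6 z [65.5 77.4 98.7]
slates 171 [ 508.1 -208.5] [ 73. 247.] 4.5 z [ 91.9  96.1 102.6]
boards 450 [ 515. -297.] [86.2 89.2] 83.3 z [63.9 76.1 81.4]
sealL 216 [613.3   6.3] [353.1  52. ] 23.6 z [25.6 64.6 82.3]
sealR 203 [ 606.7 -121. ] [ 46.5 293.2] 86.3 z [25.9 66.3 82. ]
cube 458 [ 617.9 -225.9] [ 77.2 408.9] 59.3 z [25.1 59.2 63.6]
stone 859 [ 396.7 -165.5] [144.4 141.5] 5.4 z [20.6 24.5 28.3]
case 711 [373.   17.3] [ 99.  257.6] 19.1 z [27.8 32.8 37.1]
```

View pics/stand.png

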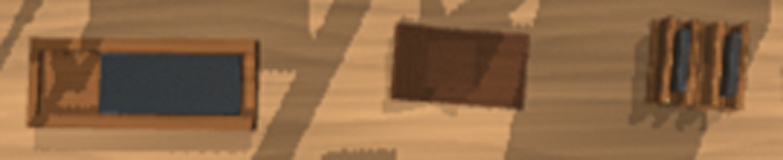

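The crop confirms the slab in the channel, free channel on the left (about 40–100) with the stop at the far left, and the open end on the right. The rack's middle slot is free, between slates at 683 and 733. Next I'll get pixel-contour measurements cast onto known heights.

```bash
cat >> h.py <<'E'
def comp(mask):
    n,l,s,c=cv2.connectedComponentsWithStats(mask.astype(np.uint8)); return l==1+np.argmax(s[1:,4])
def rct(f,mask,h,name):
    m=comp(mask); v,u=np.nonzero(m)
    Q=np.array([ray(f,a,b,h)[:2] for a,b in zip(u,v)],np.float32)
    c,s,a=cv2.minAreaRect(Q); print(name,len(Q),"c",np.round(c,1),"s",np.round(s,1),"a",round(a,1),"min",Q.min(0).round(1),"max",Q.max(0).round(1)); return Q
def bx(u0,v0,u1,v1):
    m=np.zeros((384,512),bool); m[int(v0/1.5):int(v1/1.5),int(u0/1.5):int(u1/1.5)]=1; return m
E
python3 - <<'E'
from h import *
f=dict(np.load("top0.npz")); P=pts(f); Z=P[...,2]; px=f["pixels"].astype(int)
Z=cv2.medianBlur(Z.astype(np.float32),5)
st=bx(135,290,270,350)
rct(f,st&(Z>55)&(Z<90),78,"stand top (240x96)")
rct(f,st&(Z>55)&(px[...,2]>px[...,0]),78,"slab 150x64")
rs=bx(325,280,405,340)
sat=cv2.cvtColor(f["pixels"],cv2.COLOR_RGB2HSV)
rk=bx(455,278,520,340)
rct(f,rk&(Z>45),77,"rack tops")
s=rk&(px[...,2]>px[...,0]+2); n,l,st_,c=cv2.connectedComponentsWithStats(s.astype(np.uint8))
for i in range(1,n):
    if st_[i,4]>25: print("slate",st_[i],c[i],ray(f,*c[i],97).round(1))
m=rs&(px[...,0]<125)
for h in (12,):
  rct(f,m,h,"rest dark")
# board pixel rows in rack
print("rack rows, R channel")
for v in (198,204,210): print(px[v,305:348,0].tolist())
# normals of stand sides: fit line to top edges of slab
E
```

```text
stand top (240x96) 2476 c [498.5 295.4] s [245.6  94.8] a 89.3 min [449.8 172.3] max [547.2 418.5]
slab 150x64 933 c [498.1 266.6] s [145.7  58.2] a 89.4 min [468.2 193.7] max [527.9 339.2]
rack tops 343 c [ 511.2 -320.1] s [39.2 87.8] a 83.9 min [ 468.8 -343.3] max [ 553.9 -298.9]
rest dark 1226 c [516.7 -37.3] s [150.5  85.6] a 85.0 min [ 468.4 -113.9] max [563.5  38.3]
rack rows, R channel
[133, 119, 112, 105, 88, 96, 89, 67, 63, 89, 137, 138, 73, 38, 51, 69, 67, 64, 80, 114, 104, 86, 88, 73, 73, 83, 102, 145, 147, 104, 44, 42, 55, 67, 66, 88, 132, 142, 129, 142, 142, 142, 156]
[107, 108, 110, 102, 89, 99, 84, 64, 67, 92, 134, 143, 51, 42, 56, 66, 65, 90, 119, 120, 125, 103, 91, 64, 71, 83, 114, 159, 134, 54, 39, 56, 74, 68, 74, 96, 127, 143, 130, 147, 183, 184, 183]
[108, 110, 104, 92, 98, 87, 67, 64, 103, 157, 143, 82, 40, 53, 71, 69, 61, 80, 129, 137, 106, 126, 110, 85, 83, 100, 141, 158, 136, 51, 39, 55, 69, 67, 88, 126, 145, 174, 202, 200, 199, 198, 199]
```

```bash
python3 -m inch '[[0,0,0.039,0,0,0,1],[0,0,0.039,0,0,0,1],[0,0,0.039,0,0,0,1],[0,0,0.039,0,0,0,1],[0,0,0.039,0,0,0,1],[0,0,0.039,0,0,0,1],[0,0,0.039,0,0,0,1],[0,0,0.039,0,0,0,1]]' 60
python3 -m inch '[[0,0,0.028,0,0,0,1],[0,0,0.028,0,0,0,1],[0,0,0,0,0,0,1]]'
python3 - <<'E'
from h import *
s=r.sense(); print(s['qpos'],s['eef_pos'],s['tcp_rot'])
f=dict(np.load("top0.npz")); px=f["pixels"].astype(int)
Z=cv2.medianBlur(pts(f)[...,2].astype(np.float32),3)
m=bx(455,278,520,345)&(Z>87)
n,l,st,c=cv2.connectedComponentsWithStats(m.astype(np.uint8))
for i in range(1,n):
    if st[i,4]>15:
        v,u=np.nonzero(l==i); Q=np.array([ray(f,a,b,97)[:2] for a,b in zip(u,v)],np.float32); e=cv2.fitLine(Q,cv2.DIST_L2,0,.01,.01).ravel()
        print(st[i],Q.mean(0),Q.min(0),Q.max(0),e[:2])
g=dict(np.load("scene0.npz")); Pg=pts(g); Zg=cv2.medianBlur(Pg[...,2].astype(np.float32),3)
m=bx(240,265,305,335)&(Zg>80)
n,l,st,c=cv2.connectedComponentsWithStats(m.astype(np.uint8))
for i in range(1,n):
    if st[i,4]>15:
        Q=Pg[l==i]; Q=Q[np.abs(Q-np.median(Q,0)).max(1)<60]; print(st[i],c[i],np.median(Q,0),Q.min(0),Q.max(0))
E
```

```text
clock: 0.77
eef_pos: [259.2, 568.4, 252.8]
tcp_rot: [-3.141, 0.001, 1.727]
contact_force: [-0.4, 0.5, 0.3]
opening: -0.001
grasp_force: 0.0
clock: 1.02
eef_pos: [259.2, 568.5, 252.9]
tcp_rot: [-3.141, 0.001, 1.554]
contact_force: [-0.5, -0.3, -0.3]
opening: 0.001
grasp_force: 0.0
[1.14060783e+00 3.53380478e-01 1.63380840e+00 4.46571250e-06
 1.15518731e+00 1.15758931e+00] [259.18453262 568.45768645 252.86826669] [-3.14127429e+00  7.15945436e-04  1.55381316e+00]
[318 194   5  22  79] [ 516.8621 -270.4467] [ 487.00446 -276.4022 ] [ 549.6734  -263.08328] [ 0.99475133 -0.10232195]
[336 196   5  22  82] [ 512.51385 -322.35165] [ 480.55298 -329.70496] [ 543.06396 -316.20346] [ 0.9949093  -0.10077449]
[164 180  13  18 119] [170.61344538 188.42016807] [ 517.48423131 -319.82705072   95.34506295] [ 479.3654246  -338.67623541   78.42323978] [ 543.89701856 -313.90440883  103.06890066]
[182 182  12  18 119] [188.25210084 190.61344538] [ 524.35906935 -268.24187404   94.52209327] [ 484.62445023 -286.50628042   73.34822708] [ 549.03685192 -255.98250865  103.48410584]
```

```bash
python3 -m inch '[[0,0,0,-0.758,0.972,0.4,1],[0,0,0,-0.758,0.972,0.4,1],[0,0,0,-0.758,0.972,0.4,1],[0,0,0,-0.758,0.972,0.4,1],[0,0,0,-0.758,0.972,0.4,1],[0,0,0,-0.758,0.972,0.4,1],[0,0,0,-0.758,0.972,0.4,1],[0,0,0,-0.758,0.972,0.4,1]]'
python3 -m inch '[[0,0,0,-0.758,0.972,0.4,1],[0,0,0,-0.758,0.972,0.4,1],[0,0,0,0,0,0,1],[0,0,0,0,0,0,1]]'
python3 - <<'E'
from h import *
s=r.sense(); print(s['qpos'],s['eef_pos'],s['tcp_rot'])
f=grab_frame("top"); g=grab_frame("scene")
a=cv2.resize(f["pixels"][180:245,80:200],None,fx=4,fy=4); b=cv2.resize(g["pixels"][140:240,330:460],None,fx=3.6923,fy=3.6923)
cv2.imwrite("pics/push0.png",np.vstack([a,b])[:,:,::-1])
E
```

```text
clock: 1.68
eef_pos: [452.6, 413.4, 172.7]
tcp_rot: [-3.141, 0.0, 1.561]
contact_force: [-0.4, -0.1, 0.4]
opening: -0.0
grasp_force: 0.0
clock: 2.02
eef_pos: [500.4, 374.7, 152.3]
tcp_rot: [-3.14, 0.001, 1.557]
contact_force: [0.2, -0.2, 0.5]
opening: 0.004
grasp_force: 0.0
[6.40284774e-01 4.61082955e-01 1.71598751e+00 1.06913465e-04
 9.66211679e-01 6.53574242e-01] [500.36000702 374.66715127 152.34363279] [-3.14019792e+00  9.57505792e-04  1.55744668e+00]
```

View pics/push0.png

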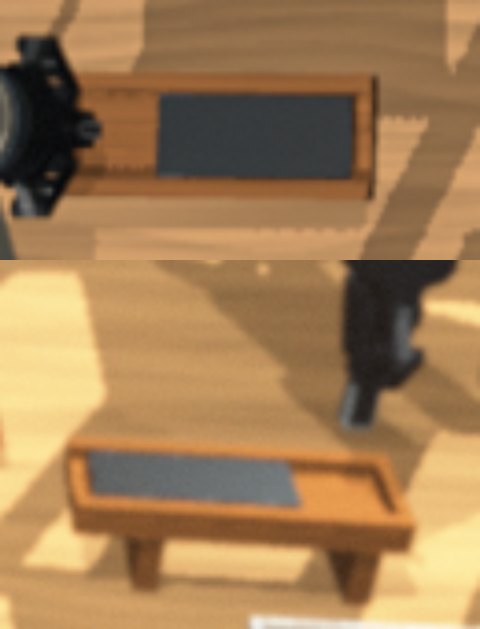

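Top part: the gripper is over the free channel behind the slab at (85,125). The slab's free end is at 357 and the stand's end at about 373. In the scene part the stop is at the right and the left end is open.

```bash
python3 -m inch '[[0,0,0,0,0,0.8,1],[0,0,0,0,0,0.8,1],[0,0,0,0,0,0.4,1],[0,0,0,0,0,0.28,1],[0,0,0,0,0,0,1],[0,0,0,0,0,0,1]]'
python3 -m inch '[[0,0,0,-0.3,0,0,1],[0,0,0,-0.3,0,0,1],[0,0,0,-0.2,0,0,1],[0,0,0,-0.2,0,0,1],[0,0,0,0,0,0,1]]'
python3 - <<'E'
from h import *
f=grab_frame("top"); px=f["pixels"].astype(int); Z=cv2.medianBlur(pts(f)[...,2].astype(np.float32),3)
rct(f,bx(180,290,290,350)&(Z>55)&(Z<90)&(px[...,2]>px[...,0]),78,"slab")
E
```

```text
clock: 2.62
eef_pos: [499.6, 376.6, 96.6]
tcp_rot: [3.142, -0.0, 1.559]
contact_force: [-1.6, 0.2, -0.1]
opening: -0.006
grasp_force: 0.0
clock: 3.03
eef_pos: [499.6, 349.9, 96.7]
tcp_rot: [3.141, -0.0, 1.557]
contact_force: [0.7, 0.3, -0.1]
opening: 0.001
grasp_force: 0.0
slab 929 c [497.9 261.3] s [147.   58.2] a 89.3 min [468.2 187.6] max [527.9 335.1]
```

```bash
python3 -m inch '[[0,0,0,-0.1,0,0.06,1],[0,0,0,-0.24,0,0,1],[0,0,0,-0.24,0,0,1],[0,0,0,-0.24,0,0,1],[0,0,0,-0.24,0,0,1],[0,0,0,-0.24,0,0,1],[0,0,0,-0.24,0,0,1],[0,0,0,-0.24,0,0,1]]'
python3 -m inch '[[0,0,0,-0.24,0,0,1],[0,0,0,-0.24,0,0,1],[0,0,0,-0.24,0,0,1],[0,0,0,-0.2,0,0,1],[0,0,0,-0.1,0,0,1],[0,0,0,-0.06,0,0,1],[0,0,0,0,0,0,1]]'
python3 - <<'E'
from h import *
f=grab_frame("top"); px=f["pixels"].astype(int); Z=cv2.medianBlur(pts(f)[...,2].astype(np.float32),3)
rct(f,bx(180,290,310,350)&(Z>55)&(Z<90)&(px[...,2]>px[...,0]),78,"slab")
g=grab_frame("scene")
a=cv2.resize(f["pixels"][180:245,80:210],None,fx=4,fy=4); b=cv2.resize(g["pixels"][140:240,310:440],None,fx=4,fy=4)
cv2.imwrite("pics/push1.png",np.vstack([a,b[:330]])[:,:,::-1])
E
```

```text
clock: 3.75
eef_pos: [498.8, 305.8, 94.8]
tcp_rot: [-3.142, 0.0, 1.558]
contact_force: [-0.2, 1.6, 0.6]
opening: -0.0
grasp_force: 0.7
clock: 4.33
eef_pos: [498.4, 279.1, 94.7]
tcp_rot: [-3.141, 0.0, 1.557]
contact_force: [-0.1, 1.0, 0.1]
opening: 0.002
grasp_force: 0.0
slab 771 c [497.2 193.6] s [148.   58.1] a 89.4 min [467.4 119.9] max [527.  267.6]
```

View pics/push1.png

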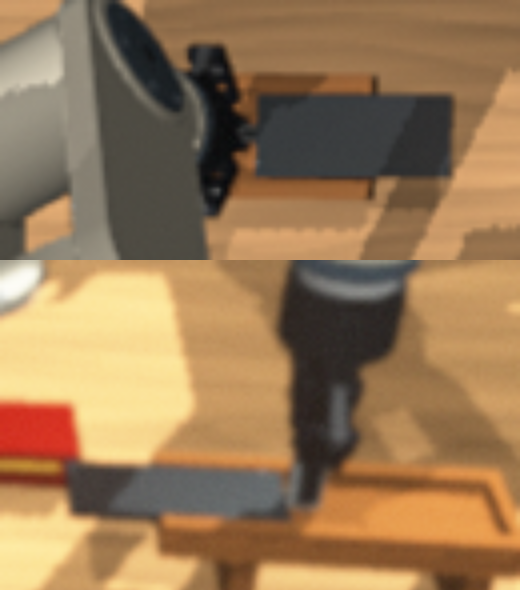

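Top part: the slab now overhangs. The stand's edge is at 376 and the slab's end at 453, so the overhang is about 58 mm with its centre still on the stand. Next: lift, turn, and go to the open-end side.

```bash
python3 -m inch '[[0,0,0,0.05,0,-0.3,1],[0,0,0,0,0,-1,1],[0,0,0,0,0,-1,1],[0,0,0,0,0,-1,1],[0,0,0.0384,0,0,-0.5,1],[0,0,0.0384,0,0,-0.5,1],[0,0,0.0384,0,0,-0.5,1],[0,0,0.0384,0,0,-0.5,1]]'
python3 -m inch '[[0,0,0.0384,0,0,-0.5,0.5],[0,0,0.0384,0,0,-0.5,0.5],[0,0,0.0384,0,0,-0.5,0.5],[0,0,0.0384,0,0,-0.5,0.5],[0,0,0.0384,0,0,0,0.5],[0,0,0.0384,0,0,0,0.5],[0,0,0.0384,0,0,0,0.5],[0,0,0.0384,0,0,0,0.5]]'
python3 -m inch '[[0,0,0.0384,0,0,0,0.5],[0,0,0,0,0.97,0,0.5],[0,0,0,0,0.97,0,0.5],[0,0,0,0,0.97,0,0.5],[0,0,0,0,0.97,0,0.5],[0,0,0,0,0.97,0,0.5],[0,0,0,0,0.97,0,0.5],[0,0,0,0,0.97,0,0.5]]'
python3 -m inch '[[0,0,0,0,0.97,0,0.5],[0,0,0,0,0.97,0,0.5],[0.0384,0,0,0,0,0,0.5],[0.0384,0,0,0,0,0,0.5],[0.0384,0,0,0,0,0,0.5]]'
python3 -c "
from h import *
s=r.sense();print(s['qpos'],s['opening'])"
```

```text
clock: 5.1
eef_pos: [498.4, 281.0, 228.6]
tcp_rot: [3.141, -0.0, 1.069]
contact_force: [0.3, 0.1, -0.3]
opening: -0.002
grasp_force: 0.0
clock: 5.77
eef_pos: [498.4, 281.0, 277.9]
tcp_rot: [-3.142, -0.0, 0.104]
contact_force: [-0.5, 0.4, -0.4]
opening: 0.498
grasp_force: 0.0
clock: 6.43
eef_pos: [496.5, 110.1, 277.9]
tcp_rot: [3.142, -0.0, -0.01]
contact_force: [0.7, 0.3, -0.4]
opening: 0.499
grasp_force: 0.0
clock: 6.85
eef_pos: [497.1, 62.8, 279.1]
tcp_rot: [-2.774, -0.005, -0.01]
contact_force: [-1.1, 0.2, -1.3]
opening: 0.501
grasp_force: 0.0
[-0.10848251  0.14847952  1.89577464  0.40073878  1.16160202  1.2982261 ] 0.5011349524660073
```

```bash
python3 -m inch '[[0.0384,0,0,0,0,0,0.5],[0.0384,0,0,0,0,0,0.5],[0.0384,0,0,0,0,0,0.5],[0.0384,0,0,0,0,0,0.5],[0.0384,0,0,0,0,0,0.5],[0.0384,0,0,0,0,0,0.5],[0.0384,0,0,0,0,0,0.5],[0.0384,0,0,0,0,0,0.5]]'
python3 -m inch '[[0.0384,0,0,0,0,0,0.5],[0.0384,0,0,0,0,0,0.5],[0.0,0,0,0,0,0,0.5],[0.0,0,0,0,0,0,0.5]]'
python3 -c "
from h import *
s=r.sense();print(s['qpos'],s['opening'],s['eef_pos'],s['tcp_rot'])"
```

```text
clock: 7.52
eef_pos: [496.9, 61.7, 278.2]
tcp_rot: [-1.809, -0.003, -0.012]
contact_force: [0.1, 0.9, -0.1]
opening: 0.495
grasp_force: 0.0
clock: 7.85
eef_pos: [496.2, 62.6, 275.9]
tcp_rot: [-1.574, 0.003, -0.01]
contact_force: [0.5, 0.8, 0.3]
opening: 0.498
grasp_force: 0.0
[-0.48502231  0.68453796  1.93183494  1.15034904  1.7989085   0.47885688] 0.4975325941680413 [496.16185592  62.57776801 275.92062692] [-1.57449328  0.00340828 -0.00997154]
```

The tool's wrist sits about 325 mm behind the TCP, so a level approach at 74 mm would run the body into the rest or case. Instead I'll take the overhanging end across its 64 mm width, with the tool pointing down. That leaves the top end free for a lengthwise re-grasp on the rest.

```bash
python3 -m inch '[[-0.0214,-0.0214,-0.0214,0,0,0,0],[-0.0214,-0.0214,-0.0214,0,0,0,0],[-0.0214,-0.0214,-0.0214,0,0,0,0],[-0.0214,-0.0214,-0.0214,0,0,0,0],[-0.0214,-0.0214,-0.0214,0,0,0,0],[-0.0214,-0.0214,-0.0214,0,0,0,0],[-0.0214,-0.0214,-0.0214,0,0,0,0],[-0.0214,-0.0214,-0.0214,0,0,0,0]]'
python3 -m inch '[[-0.0214,-0.0214,-0.0214,0,0,0,0],[-0.0214,-0.0214,-0.0214,0,0,0,0],[-0.0214,-0.0214,-0.0214,0,0,0,0],[-0.0214,-0.0214,-0.0214,0,0,0,0],[-0.0214,-0.0214,-0.0214,0,0,0,0],[-0.0214,-0.0214,-0.0214,0,0,0,0],[-0.0214,-0.0214,-0.0214,0,0,0,0],[-0.0214,-0.0214,-0.0214,0,0,0,0]]'
python3 -m inch '[[-0.0214,-0.0214,-0.0214,0,0,0,0],[-0.0214,-0.0214,-0.0214,0,0,0,0],[0,0,0,0.9,0,0.6,0],[0,0,0,0.9,0,0.6,0],[0,0,0,0.9,0,0.6,0],[0,0,0,0.9,0,0.6,0],[0,0,0,0,0,0,0],[0,0,0,0,0,0,0]]'
python3 -c "
from h import *
s=r.sense();print(s['qpos'],s['opening'],s['eef_pos'],s['tcp_rot'])"
```

```text
clock: 8.52
eef_pos: [497.4, 62.1, 279.9]
tcp_rot: [-2.272, -0.336, 0.683]
contact_force: [0.0, 0.2, -0.1]
opening: 1.003
grasp_force: 0.0
clock: 9.18
eef_pos: [497.8, 62.6, 281.3]
tcp_rot: [-3.013, -0.119, 1.422]
contact_force: [-0.6, -0.1, 0.1]
opening: 1.003
grasp_force: 0.0
clock: 9.85
eef_pos: [497.6, 153.4, 219.2]
tcp_rot: [3.135, 0.003, 1.563]
contact_force: [0.2, -0.7, 1.2]
opening: 0.999
grasp_force: 0.0
[ 0.2990091   0.22677141  1.89246069 -0.00536391  1.01706249  0.30954865] 0.9992614855415173 [497.61945931 153.43019969 219.23772714] [3.13515815e+00 2.74770392e-03 1.56305656e+00]
```

```bash
python3 -m inch '[[0,0,0,0,0,1,0],[0,0,0,0,0,1,0],[0,0,0,0,0,1,0],[0,0,0,0,0,1,0],[0,0,0,0,0,1,0],[0,0,0,0,0,0.4,0],[0,0,0,0,0,0.4,0],[0,0,0,0,0,0,0]]'
python3 -m inch '[[0,0,0,0,0,0,0.1],[0,0,0,0,0,0,0.15],[0,0,0,0,0,0,0.2],[0,0,0,0,0,0,0.25],[0,0,0,0,0,0,0.3],[0,0,0,0,0,0,1],[0,0,0,0,0,0,1]]' 80
python3 - <<'E'
from h import *
s=r.sense();print(s['opening'],s['eef_pos'],s['tcp_rot'],s['grasp_force'])
g=grab_frame("scene"); f=grab_frame("top"); np.savez("g1.npz",**g)
a=cv2.resize(f["pixels"][170:255,90:210],None,fx=4,fy=4); b=cv2.resize(g["pixels"][130:225,310:430],None,fx=4,fy=4)
cv2.imwrite("pics/grasp1.png",np.hstack([a[:340],b[:340]])[:,:800,::-1])
E
```

```text
clock: 10.52
eef_pos: [497.6, 151.4, 72.2]
tcp_rot: [3.14, 0.003, 1.561]
contact_force: [-0.2, -1.4, -0.3]
opening: 0.997
grasp_force: 0.0
clock: 11.1
eef_pos: [497.5, 151.8, 73.1]
tcp_rot: [3.14, 0.003, 1.561]
contact_force: [-3.8, -2.5, 11.5]
opening: 0.732
grasp_force: 83.8
0.7320491592818303 [497.51578636 151.8460792   73.12375876] [3.13987951 0.00328967 1.56127494] 83.77470374107361
```

View pics/grasp1.png

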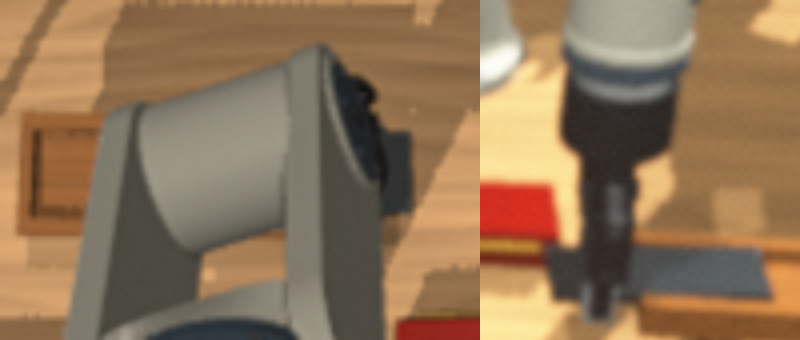

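The grip is good: opening 0.73 (about 63 mm), 84 N, pads roughly 34–38 mm from the slab's end. Lift, carry, tilt 50°.

```bash
python3 -m inch '[[0,0,0,0,0,-0.2,1],[0,0,0,0,0,-0.5,1],[0,0,0,0,0,-0.8,1],[0,0,0,0,0,-1,1],[0,0,0,0,0,-1,1],[0,0,0,0,0,-1,1],[0,0,0,0,0,-1,1],[0,0,0,0,0,-1,1]]'
python3 -m inch '[[0,0,0.0247,0,0,-0.5,1],[0,0,0,-0.916,0.203,0,1],[0,0,0,-0.916,0.203,0,1],[0,0,0,-0.916,0.203,0,1],[0,0,0,-0.916,0.203,0,1],[0,0,0,-0.916,0.203,0,1],[0,0,0,-0.916,0.203,0,1],[0,0,0,-0.916,0.203,0,1]]'
python3 -m inch '[[0,-0.0347,0,0,0,0,1],[0,-0.0347,0,0,0,0,1],[0,-0.0347,0,0,0,0,1],[0,-0.0347,0,0,0,0,1],[0,-0.0347,0,0,0,0,1],[0,-0.0347,0,0,0,0,1],[0,-0.0347,0,0,0,0,1],[0,-0.0347,0,0,0,0,1]]'
python3 -m inch '[[0,0,0,0,0,0,1],[0,0,0,0,0,0,1]]'
cat >> h.py <<'E'
from scipy.spatial.transform import Rotation as Rn
def rel(target,Rt=None):
    s=r.sense(); R=Rn.from_euler('xyz',s['tcp_rot']); d=np.array(target)-s['eef_pos']
    print("pos",s['eef_pos'].round(1),"rot",s['tcp_rot'].round(3),"shift in tool mm",R.inv().apply(d).round(1),"grip",round(float(s['opening']),3),s['grasp_force'])
    if Rt is not None: print("turn/pi",((R.inv()*Rn.from_matrix(Rt)).as_rotvec()/np.pi).round(4))
    print("q",s['qpos'].round(2))
ux=np.array([.0872,.9962,0]); c5,s5=np.cos(np.radians(50)),np.sin(np.radians(50))
ex=c5*ux-s5*np.array([0,0,1]); nn=s5*ux+c5*np.array([0,0,1])
E
python3 - <<'E'
from h import *
R=np.column_stack([ex,np.cross(-nn,ex),-nn])
rel([519,-11,173.4],R)
g=grab_frame("scene"); np.savez("g2.npz",**g); f=grab_frame("top"); np.savez("t2.npz",**f)
save(g,"lean0.png",(210,80,390,240),4)
E
```

```text
clock: 11.87
eef_pos: [496.9, 152.3, 236.0]
tcp_rot: [3.14, 0.004, 1.561]
contact_force: [-0.1, -1.0, -1.8]
opening: 0.731
grasp_force: 87.3
clock: 12.53
eef_pos: [518.4, -11.5, 247.8]
tcp_rot: [3.14, 0.003, 1.484]
contact_force: [0.4, 1.1, -1.4]
opening: 0.729
grasp_force: 87.3
clock: 13.2
eef_pos: [519.1, -9.6, 248.4]
tcp_rot: [3.135, 0.88, 1.48]
contact_force: [-0.1, -0.5, -2.4]
opening: 0.726
grasp_force: 87.4
clock: 13.37
eef_pos: [518.4, -9.4, 246.3]
tcp_rot: [-3.14, 0.874, 1.487]
contact_force: [-0.3, 0.0, -1.6]
opening: 0.727
grasp_force: 87.4
pos [518.4  -9.4 246.3] rot [-3.14   0.874  1.487] shift in tool mm [54.9  0.8 48. ] grip 0.727 87.36936092376709
turn/pi [0.0002 0.0004 0.0007]
q [ 0.41  0.44  1.81 -0.75  1.45  0.81]
```

View pics/lean0.png

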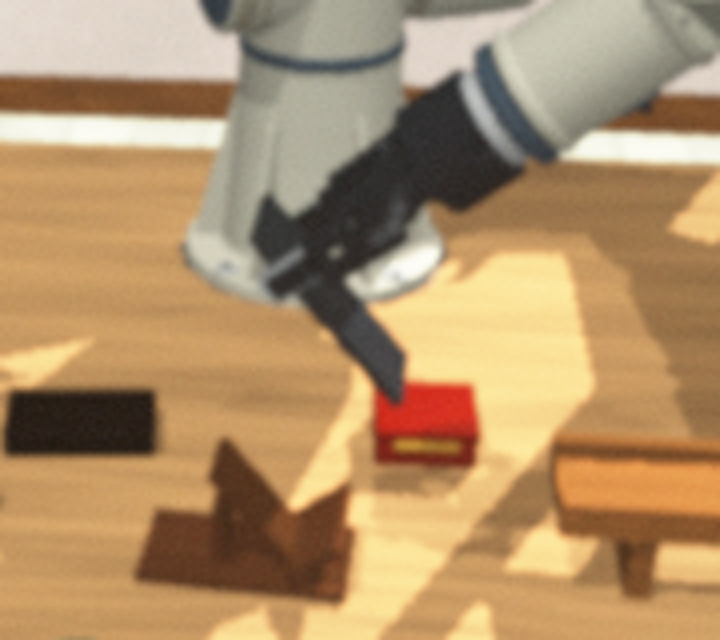

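The slab is held about parallel to the back board, top end at (270,210), lower end at (403,390), the V of the rest below it at (280,520). Checking its slope and the lower end's distance from the TCP.

```bash
python3 - <<'E'
from h import *
s=r.sense(); R=Rn.from_euler('xyz',s['tcp_rot']); p=s['eef_pos']
for fn in("g2.npz","t2.npz"):
    g=dict(np.load(fn)); P=pts(g); T=(P-p)@R.as_matrix()   # tool coords
    m=(T[...,0]>28)&(T[...,0]<130)&(np.abs(T[...,1])<36)&(np.abs(T[...,2])<25)
    Q=T[m]; 
    if len(Q)<30: print(fn,len(Q)); continue
    print(fn,len(Q),"x range",np.percentile(Q[:,0],[1,50,98,99.5]).round(1),"y",np.percentile(Q[:,1],[1,99]).round(1))
    b=np.polyfit(Q[:,0],Q[:,2],1); print("slope deg",np.degrees(np.arctan(b[0])),"z at 40",np.polyval(b,40))
    for lo in range(28,130,10):
        q=Q[(Q[:,0]>=lo)&(Q[:,0]<lo+10)]; print(lo,len(q),np.round(np.median(q,0),1) if len(q) else "",end="; ")
    print()
    # upper end
    m=(T[...,0]<-12)&(T[...,0]>-60)&(np.abs(T[...,1])<36)&(np.abs(T[...,2])<12); Q=T[m]; print("upper",len(Q),np.percentile(Q[:,0],[1,5,20]) if len(Q) else "")
E
```

```text
g2.npz 354 x range [ 29.5  71.9 113.3 115. ] y [-33.2  31.6]
slope deg -0.4885398738382995 z at 40 -3.4388266392830853
28 28 [33.  18.7 -4. ]; 38 42 [43.  12.8 -3.9]; 48 46 [52.4  5.6 -4.1]; 58 44 [62.8  9.4 -4.7]; 68 42 [73.2  4.8 -4.5]; 78 39 [82.5  9.  -4.6]; 88 41 [92.9  4.9 -4.7]; 98 41 [102.4  12.4  -4.7]; 108 31 [111.2  10.2  -4.6]; 118 0 ; 128 0 ; 
upper 132 [-35.95096133 -35.257947   -33.2094053 ]
t2.npz 142 x range [ 28.1  43.2  93.1 101.2] y [-31.7  30.6]
slope deg 0.6143012348649471 z at 40 -2.3420660205151917
28 51 [33.3  6.1 -2.1]; 38 37 [43.   3.6 -2.2]; 48 41 [52.7  3.8 -2.7]; 58 9 [60.5 17.1 -2.5]; 68 0 ; 78 0 ; 88 2 [ 94.  -31.4  -0.6]; 98 2 [101.4 -31.5   0.8]; 108 0 ; 118 0 ; 128 0 ; 
upper 200 [-36.40205139 -34.90895294 -33.48801832]
```

```bash
python3 - <<'E'
from h import *
S=np.array([516.7,-37.3,82])
for fn in("top0.npz","scene0.npz"):
    g=dict(np.load(fn)); P=pts(g); d=P-S
    w=np.array([.9962,-.0872,0])
    q=np.stack([d@w,d@ux,d@nn,d@ex,P[...,2]],-1)
    base=(abs(q[...,0])<60)&(abs(q[...,1])<110)
    # board face
    m=base&(abs(q[...,0])<18)&(abs(q[...,2]+10)<10)&(q[...,3]>0)&(q[...,3]<55)
    a=q[m]; b=np.polyfit(a[:,3],a[:,2],1); print(fn,"board n",len(a),np.median(a[:,2]).round(2),"slope",np.degrees(np.arctan(b[0])).round(1))
    m=base&(abs(q[...,0])<35)&(abs(q[...,3]-72)<9)&(q[...,2]>5)&(q[...,2]<30)
    a=q[m]; print("foot ex",len(a),np.median(a[:,3]) if len(a) else "")
    tb=base&(q[...,4]<4)&(q[...,4]>-8)&(q[...,1]>85); print("table z",np.median(q[tb][:,4]))
    m=base&(q[...,4]>4.5)&(q[...,4]<15); a=q[m]; print("base z",np.median(a[:,4]),"ux",np.percentile(a[:,1],[1,3,97,99]).round(1),"w",np.percentile(a[:,0],[2,98]).round(1))
    m=base&(q[...,4]>20); a=q[m]; print("upper ux",np.percentile(a[:,1],[1,3,97,99]).round(1),"w",np.percentile(a[:,0],[2,98]).round(1),"zmax",np.percentile(a[:,4],98))
px=np.load("top0.npz")["pixels"]
for v in (195,207,220): print(px[v,216:272,0].tolist())
E
```

```text
top0.npz board n 125 -10.89 slope 0.1
foot ex 162 69.53426794918676
table z -0.6836377407021246
base z 7.84305229237259 ux [-87.3 -72.8  35.1  92.9] w [-41.8  42. ]
upper ux [-55.5 -55.5  66.2  69.6] w [-50.1  34.3] zmax 1214.331532119066
scene0.npz board n 112 -9.13 slope -0.5
foot ex 94 67.32139002655678
table z 2.441530234765878
base z 10.253639715673444 ux [-104.1  -90.9   85.   101.9] w [-46.2  53.4]
upper ux [-22.2 -19.5  69.5  71.3] w [-41.5  38.2] zmax 88.55689842712609
[197, 196, 198, 199, 183, 121, 87, 78, 74, 73, 73, 72, 73, 72, 73, 75, 73, 71, 76, 81, 81, 84, 86, 85, 93, 92, 89, 92, 103, 107, 110, 107, 105, 105, 108, 112, 111, 113, 123, 124, 122, 126, 141, 142, 141, 143, 145, 142, 144, 144, 143, 145, 146, 147, 147, 147]
[193, 186, 167, 158, 122, 86, 75, 77, 75, 75, 74, 77, 75, 77, 76, 76, 80, 84, 87, 87, 86, 87, 87, 85, 87, 85, 86, 86, 84, 84, 84, 84, 81, 72, 74, 78, 77, 87, 104, 103, 103, 104, 105, 104, 105, 105, 106, 107, 98, 82, 110, 144, 142, 142, 141, 142]
[197, 176, 176, 176, 172, 173, 169, 167, 166, 165, 161, 160, 162, 161, 158, 160, 152, 136, 148, 145, 138, 122, 127, 122, 113, 108, 103, 105, 115, 102, 100, 98, 100, 100, 98, 97, 97, 97, 96, 95, 95, 96, 96, 95, 97, 90, 72, 73, 73, 104, 144, 143, 142, 140, 141, 141]
```

Both depth views agree that the rest's V sits about 8.7 mm further toward -y than the base centre suggested (the base isn't centred on the origin). The height matches 82 mm, so the seat is at about (515.9, -46, 82).

```bash
python3 - <<'E'
from h import *
R=np.column_stack([ex,np.cross(-nn,ex),-nn])
rel([513.7,-71.6,112.6],R)
E
```

```text
pos [518.7 -10.4 247.8] rot [3.139 0.872 1.481] shift in tool mm [ 64.    0.2 134. ] grip 0.725 87.37308025360107
turn/pi [ 0.0003 -0.0001 -0.0004]
q [ 0.41  0.44  1.81 -0.75  1.45  0.81]
```

```bash
python3 -m inch '[[0,0,0,0.7,0,0,1],[0,0,0,0.7,0,0,1],[0,0,0,0.6,0,1,1],[0,0,0,0,0,1,1],[0,0,0,0,0,1,1],[0,0,0,0,0,0.8,1],[0,0,0,0,0,0.5,1],[0,0,0,0,0,0.3,1]]'
python3 -m inch '[[0,0,0,0,0,0.3,1],[0,0,0,0,0,0.2,1],[0,0,0,0,0,0,1]]'
python3 - <<'E'
from h import *
rel([513.7,-71.6,112.6])
E
```

```text
clock: 14.13
eef_pos: [513.5, -68.1, 135.6]
tcp_rot: [3.139, 0.874, 1.479]
contact_force: [0.4, 0.0, -1.8]
opening: 0.733
grasp_force: 87.3
clock: 14.38
eef_pos: [513.0, -76.3, 127.5]
tcp_rot: [3.139, 0.875, 1.481]
contact_force: [-0.0, -0.1, -0.5]
opening: 0.729
grasp_force: 87.3
pos [513.  -76.3 127.5] rot [3.139 0.875 1.481] shift in tool mm [14.5  0.2  5.9] grip 0.729 87.34139442443848
q [ 0.3   0.59  1.92 -0.86  1.22  0.95]
```

Slide down the slope and approach the board gently, watching the force.

```bash
python3 -m inch '[[0,0,0,0.16,0,0.08,1],[0,0,0,0.16,0,0.06,1],[0,0,0,0.1,0,0.03,1],[0,0,0,0,0,0,1]]'
python3 -m inch '[[0,0,0,0.05,0,0,1],[0,0,0,0,0,0,1]]'
python3 - <<'E'
from h import *
rel([513.7,-71.6,112.6])
E
```

```text
clock: 14.72
eef_pos: [513.3, -71.9, 116.2]
tcp_rot: [3.14, 0.875, 1.483]
contact_force: [0.6, 0.8, -1.6]
opening: 0.727
grasp_force: 87.4
clock: 14.88
eef_pos: [513.4, -71.4, 115.6]
tcp_rot: [3.14, 0.875, 1.483]
contact_force: [-1.1, -0.2, -1.5]
opening: 0.728
grasp_force: 87.4
pos [513.4 -71.4 115.6] rot [3.14  0.875 1.483] shift in tool mm [2.2 0.3 2. ] grip 0.728 87.3511791229248
q [ 0.31  0.61  1.92 -0.86  1.21  0.97]
```

```bash
python3 -m inch '[[0,0,0,0.05,0,0.04,1],[0,0,0,0,0,0,1]]'
python3 -m inch '[[0,0,0,0.04,0,0.04,1],[0,0,0,0,0,0,1]]'
python3 -m inch '[[0,0,0,0.03,0,0.02,1],[0,0,0,0,0,0,1]]'
python3 - <<'E'
from h import *
rel([513.7,-71.6,112.6])
E
```

```text
clock: 15.05
eef_pos: [513.6, -71.5, 114.2]
tcp_rot: [3.139, 0.875, 1.482]
contact_force: [0.7, 2.3, -0.1]
opening: 0.728
grasp_force: 87.8
clock: 15.22
eef_pos: [513.6, -71.9, 113.6]
tcp_rot: [3.138, 0.877, 1.481]
contact_force: [-1.6, 3.0, 6.9]
opening: 0.73
grasp_force: 88.3
clock: 15.38
eef_pos: [513.6, -71.9, 113.4]
tcp_rot: [3.138, 0.878, 1.48]
contact_force: [-2.0, 4.1, 13.5]
opening: 0.726
grasp_force: 88.7
pos [513.6 -71.9 113.4] rot [3.138 0.878 1.48 ] shift in tool mm [0.8 0.  0.3] grip 0.726 88.71916651725769
q [ 0.31  0.62  1.92 -0.86  1.21  0.98]
```

Contact on both boards, within 1 mm of the predicted seat. Release and back off along the tool axis.

```bash
python3 -m inch '[[0,0,0,0,0,0,0.25],[0,0,0,0,0,0,0.15],[0,0,0,0,0,0,0],[0,0,0,0,0,0,0],[0,0,0,0,0,-0.1,0],[0,0,0,0,0,-0.4,0],[0,0,0,0,0,-0.8,0],[0,0,0,0,0,-1,0]]'
python3 -m inch '[[0,0,0,0,0,-1,0],[0,0,0,0,0,-1,0],[0,0,0,0,0,-1,0],[0,0,0,0,0,-1,0],[0,0,0,0,0,-1,0],[0,0,0,0,0,0,0]]'
python3 - <<'E'
from h import *
S=np.array([515.9,-46,82]); w=np.array([.9962,-.0872,0])
g=grab_frame("scene"); f=grab_frame("top"); np.savez("g3.npz",**g)
for n,h in(("scene",g),("top",f)):
    P=pts(h); d=P-S; q=np.stack([d@ex,d@w,d@nn],-1); px=h["pixels"].astype(int)
    m=(abs(q[...,0])<95)&(abs(q[...,1])<45)&(abs(q[...,2]-4)<7)&(px[...,2]>px[...,0])
    a=q[m]; print(n,len(a),"ex",np.percentile(a[:,0],[1,99]).round(1),"w",np.percentile(a[:,1],[1,99]).round(1),"n",np.median(a[:,2]).round(1),"slope",np.degrees(np.polyfit(a[:,0],a[:,2],1)[0]).round(2))
a=cv2.resize(f["pixels"][170:250,190:310],None,fx=4,fy=4); b=cv2.resize(g["pixels"][150:250,230:350],None,fx=4,fy=4)
cv2.imwrite("pics/leaned.png",np.hstack([a[:320],b[40:360]])[:,:800,::-1])
rel([513.7,-71.6,112.6])
E
```

```text
clock: 16.05
eef_pos: [516.4, -27.6, 148.9]
tcp_rot: [-3.14, 0.876, 1.483]
contact_force: [0.1, -0.1, -0.2]
opening: 0.999
grasp_force: 0.0
clock: 16.55
eef_pos: [527.1, 71.8, 231.8]
tcp_rot: [3.133, 0.872, 1.479]
contact_force: [0.3, 0.2, 0.2]
opening: 1.001
grasp_force: 0.0
scene 4 ex [56.9 65.7] w [-16.3   9.2] n 8.2 slope -3.19Traceback (most recent call last):
  File "<stdin>", line 7, in <module>
    return _quantile_unchecked(
        a, q, axis, out, overwrite_input, method, keepdims, weights)
    return _ureduce(a,
                    func=_quantile_ureduce_func,
    ...<5 lines>...
                    overwrite_input=overwrite_input,
                    method=method)
    r = func(a, **kwargs)
    result = _quantile(arr,
                       quantiles=q,
    ...<2 lines>...
                       out=out,
                       weights=wgt)
    slices_having_nans = np.isnan(arr[-1, ...])
                                  ~~~^^^^^^^^^
IndexError: index -1 is out of bounds for axis 0 with size 0
```

```bash
python3 - <<'E'
from h import *
S=np.array([515.9,-46,82]); w=np.array([.9962,-.0872,0])
g=dict(np.load("g3.npz"))
P=pts(g); d=P-S; q=np.stack([d@ex,d@w,d@nn],-1)
m=(abs(q[...,0])<95)&(abs(q[...,1])<45)&(abs(q[...,2]-4)<7)
a=q[m]; print(len(a),np.percentile(a,[1,50,99],0).round(1))
f=grab_frame("top")
a=cv2.resize(f["pixels"][170:250,190:310],None,fx=3.3,fy=3.3); b=cv2.resize(g["pixels"][140:240,230:350],None,fx=3.3,fy=3.3)
cv2.imwrite("pics/leaned.png",np.hstack([a[:264],b[33:297]])[:,:800,::-1])
E
```

```text
733 [[-77.7 -34.2  -2.5]
 [ -0.6   7.5   5.5]
 [ 91.3  36.7  10.2]]
```

View pics/leaned.png

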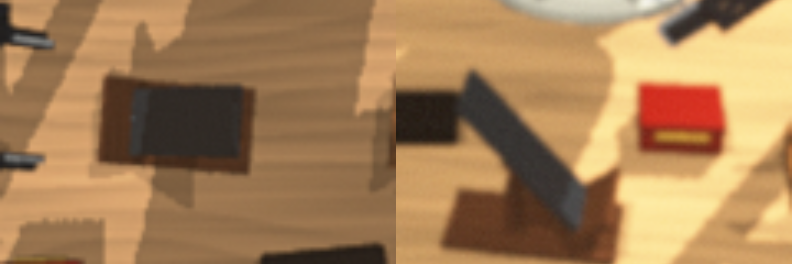

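The slab leans home on the rest (right part: top at (472,80), lower end at (578,225) on the foot board). Now re-grasp it lengthwise by its free top, across the thickness.

```bash
python3 -m inch '[[0,0,0,-0.988,0,0.49,0],[0,0,0,-0.988,0,0.49,0],[0,0,0,-0.988,0,0.49,0],[0,0,0,-0.988,0,0.49,0],[0,0,0,-0.988,0,0.49,0],[0,0,0,-0.988,0,0.49,0],[0,0,0,-0.988,0,0.49,0],[0,0,0,-0.988,0,0.49,0]]'
python3 -m inch '[[0.0214,0.0214,0.0214,0,0,0,0.5],[0.0214,0.0214,0.0214,0,0,0,0.5],[0.0214,0.0214,0.0214,0,0,0,0.5],[0.0214,0.0214,0.0214,0,0,0,0.5],[0.0214,0.0214,0.0214,0,0,0,0.5],[0.0214,0.0214,0.0214,0,0,0,0.5],[0.0214,0.0214,0.0214,0,0,0,0.5],[0.0214,0.0214,0.0214,0,0,0,0.5]]'
python3 -m inch '[[0.0214,0.0214,0.0214,0,0,0,0.5],[0.0214,0.0214,0.0214,0,0,0,0.5],[0.0214,0.0214,0.0214,0,0,0,0.5],[0.0214,0.0214,0.0214,0,0,0,0.5],[0.0214,0.0214,0.0214,0,0,0,0.5],[0.0214,0.0214,0.0214,0,0,0,0.5],[0.0214,0.0214,0.0214,0,0,0,0.5],[0.0214,0.0214,0.0214,0,0,0,0.5]]'
python3 -m inch '[[0.0214,0.0214,0.0214,0,0,0,0.5],[0.0214,0.0214,0.0214,0,0,0,0.5],[0,0,0,0,0,0,0.5],[0,0,0,0,0,0,0.5]]'
cat >> h.py <<'E'
W=np.array([.9962,-.0872,0]); S=np.array([515.9,-46,82]); Rg=np.column_stack([W,-nn,ex])
E
python3 - <<'E'
from h import *
rel(S-55*ex,Rg)
E
```

```text
clock: 17.37
eef_pos: [506.4, -135.2, 317.2]
tcp_rot: [-3.14, 0.876, 1.484]
contact_force: [0.7, -0.1, -0.0]
opening: 0.998
grasp_force: 0.0
clock: 18.03
eef_pos: [507.2, -133.7, 317.0]
tcp_rot: [-3.0, 0.356, 0.786]
contact_force: [0.9, -0.0, -1.4]
opening: 0.501
grasp_force: 0.0
clock: 18.7
eef_pos: [507.2, -134.0, 316.9]
tcp_rot: [-2.574, 0.029, 0.093]
contact_force: [0.3, 0.6, -0.7]
opening: 0.498
grasp_force: 0.0
clock: 19.03
eef_pos: [506.3, -134.1, 316.5]
tcp_rot: [-2.446, 0.001, -0.09]
contact_force: [0.0, -0.5, -0.4]
opening: 0.499
grasp_force: 0.0
pos [ 506.3 -134.1  316.5] rot [-2.446e+00  1.000e-03 -9.000e-02] shift in tool mm [  2.   82.5 181.8] grip 0.499 0.0
turn/pi [ 0.0007 -0.0001 -0.0008]
q [-0.61  0.32  1.71  0.59  1.52  0.89]
```

```bash
python3 -m inch '[[0.0007,0,-0.0008,0.08,0.8,0,0.5],[0,0,0,0,0.8,0.2,0.5],[0,0,0,0,0.8,0.2,0.5],[0,0,0,0,0.8,0.2,0.5],[0,0,0,0,0.1,1,0.5],[0,0,0,0,0,1,0.5],[0,0,0,0,0,1,0.5],[0,0,0,0,0,0,0.5]]'
python3 - <<'E'
from h import *
rel(S-55*ex,Rg)
E
```

```text
clock: 19.7
eef_pos: [508.0, -135.5, 192.7]
tcp_rot: [-2.442, 0.002, -0.081]
contact_force: [-0.1, -0.1, -0.7]
opening: 0.5
grasp_force: 0.0
pos [ 508.  -135.5  192.7] rot [-2.442e+00  2.000e-03 -8.100e-02] shift in tool mm [ 0.6  2.4 87.5] grip 0.5 0.0
turn/pi [-0.0005  0.0018  0.001 ]
q [-0.61  0.47  1.8   0.61  1.33  0.75]
```

```bash
python3 -m inch '[[0,0,0,0,0.1,1,0.5],[0,0,0,0,0,1,0.5],[0,0,0,0,0,0.8,0.5],[0,0,0,0,0,0.4,0.5],[0,0,0,0,0,0.28,0.5],[0,0,0,0,0,0,0.5]]'
python3 - <<'E'
from h import *
rel(S-55*ex,Rg)
g=grab_frame("scene"); save(g,"regrasp.png",(200,100,360,230),4)
E
```

```text
clock: 20.2
eef_pos: [514.6, -84.4, 127.3]
tcp_rot: [-2.443, -0.003, -0.085]
contact_force: [-1.0, -0.6, -0.2]
opening: 0.501
grasp_force: 0.0
pos [514.6 -84.4 127.3] rot [-2.443 -0.003 -0.085] shift in tool mm [-2.  -0.3  4.4] grip 0.501 0.0
turn/pi [-0.0001 -0.0001  0.0012]
q [-0.53  0.54  1.88  0.68  1.17  0.7 ]
```

View pics/regrasp.png

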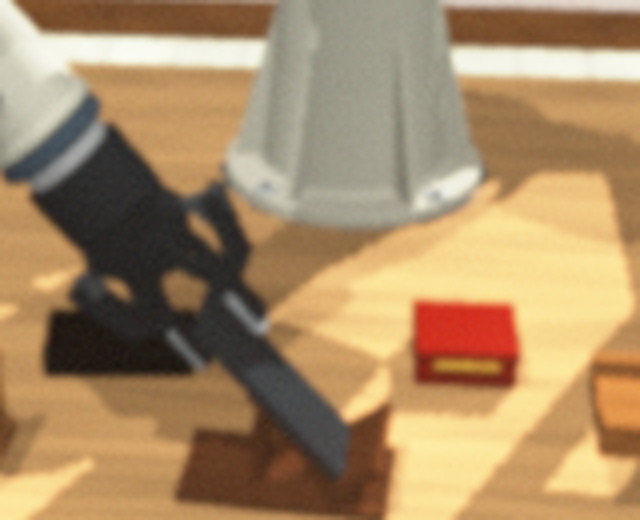

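The slab's top is centred between the pads, at (187,350) and (245,312). Close.

```bash
python3 -m inch '[[0,0,0,-0.06,0,0.16,0.5],[0,0,0,0,0,0,0.7],[0,0,0,0,0,0,0.8],[0,0,0,0,0,0,0.85],[0,0,0,0,0,0,1],[0,0,0,0,0,0,1],[0,0,0,0,0,0,1]]' 80
python3 - <<'E'
from h import *
rel(S-55*ex,Rg); print(r.sense()['contact_force'])
E
```

```text
clock: 20.83
eef_pos: [513.4, -81.9, 125.6]
tcp_rot: [-2.441, -0.003, -0.087]
contact_force: [-1.5, 1.2, 5.6]
opening: 0.081
grasp_force: 77.7
pos [513.4 -81.9 125.6] rot [-2.441 -0.003 -0.087] shift in tool mm [-0.7  0.5  1.5] grip 0.081 77.71034359931946
turn/pi [-0.0008 -0.0008  0.0008]
q [-0.53  0.54  1.89  0.69  1.16  0.7 ]
[-1.5344119   1.16114723  5.63739151]
```

```bash
python3 -m inch '[[0,0,0,0,-0.13,-0.15,1],[0,0,0,0,-0.3,-0.4,1],[0,0,0,0,-0.643,-0.766,1],[0,0,0,0,-0.643,-0.766,1],[0,0,0,0,-0.643,-0.766,1],[0,0,0,0,-0.643,-0.766,1],[0,0,0,0,-0.643,-0.766,1],[0,0,0,0,-0.643,-0.766,1]]'
python3 -m inch '[[0,0,0,0,-0.643,-0.766,1],[-0.0371,0,0,0,0,0,1],[-0.0371,0,0,0,0,0,1],[-0.0371,0,0,0,0,0,1],[-0.0371,0,0,0,0,0,1],[-0.0371,0,0,0,0,0,1],[-0.0371,0,0.005,0,0,0,1],[0,0,0,0,0,0,1]]'
python3 - <<'E'
from h import *
x=np.array([.9948,-.1017,0]); z=np.array([0,0,-1.]); 
rel([514.7,-296.2,300],np.column_stack([x,np.cross(z,x),z]))
E
```

```text
clock: 21.5
eef_pos: [512.2, -83.0, 294.0]
tcp_rot: [-2.444, -0.003, -0.087]
contact_force: [0.7, 0.2, -1.7]
opening: 0.084
grasp_force: 77.9
clock: 22.17
eef_pos: [512.7, -81.1, 318.7]
tcp_rot: [3.135, -0.005, -0.101]
contact_force: [0.9, 1.2, -1.9]
opening: 0.078
grasp_force: 78.6
pos [512.7 -81.1 318.7] rot [ 3.135 -0.005 -0.101] shift in tool mm [ 23.6 213.7  20.3] grip 0.078 78.63190054893494
turn/pi [ 0.0022 -0.0015  0.0004]
q [-0.16  0.12  1.78 -0.01  1.23  1.52]
```

```bash
python3 -m inch '[[0.0022,-0.001,0,0.12,0.95,0.1,1],[0,0,0,0.12,0.95,0.1,1],[0,0,0,0.12,0.95,0.1,1],[0,0,0,0.12,0.95,0.1,1],[0,0,0,0.12,0.95,0.1,1],[0,0,0,0.12,0.95,0.1,1],[0,0,0,0.12,0.95,0.1,1],[0,0,0,0.1,0.95,0.1,1]]'
python3 -m inch '[[0,0,0,0,0.95,0,1],[0,0,0,0,0,0,1],[0,0,0,0,0,0,1]]'
python3 - <<'E'
from h import *
x=np.array([.9948,-.1017,0]); z=np.array([0,0,-1.]); 
rel([514.7,-296.2,280],np.column_stack([x,np.cross(z,x),z]))
s=r.sense(); R=Rn.from_euler('xyz',s['tcp_rot']).as_matrix(); p=s['eef_pos']
g=grab_frame("scene"); np.savez("g4.npz",**g); P=pts(g); T=(P-p)@R
m=(T[...,2]>30)&(T[...,2]<145)&(abs(T[...,0])<45)&(abs(T[...,1])<25); Q=T[m]
print("slab in tool",len(Q),"x",np.percentile(Q[:,0],[1,50,99]).round(1),"y",np.percentile(Q[:,1],[2,50,98]).round(1),"z",np.percentile(Q[:,2],[50,98,99.5]).round(1))
for lo in range(30,140,20):
    q=Q[(Q[:,2]>=lo)&(Q[:,2]<lo+20)]; print(lo,len(q),np.median(q,0).round(1) if len(q) else "")
# rack slates in scene now
px=g["pixels"].astype(int)
m=(abs(P[...,0]-515)<50)&(abs(P[...,1]+296)<50)&(P[...,2]>82)&(P[...,2]<108)
n,l,st,c=cv2.connectedComponentsWithStats(m.astype(np.uint8))
for i in range(1,n):
    if st[i,4]>15: q=P[l==i]; print(st[i],np.median(q,0).round(1),np.percentile(q,[3,97],0).round(1).tolist())
save(g,"rack0.png",(130,90,280,240),4)
E
```

```text
clock: 22.83
eef_pos: [515.8, -275.6, 296.1]
tcp_rot: [-3.133, 0.001, -0.103]
contact_force: [-0.2, -0.0, -1.1]
opening: 0.08
grasp_force: 78.8
clock: 23.08
eef_pos: [513.2, -299.0, 295.7]
tcp_rot: [-3.133, 0.001, -0.105]
contact_force: [0.2, 0.3, -1.7]
opening: 0.08
grasp_force: 78.9
pos [ 513.2 -299.   295.7] rot [-3.133e+00  1.000e-03 -1.050e-01] shift in tool mm [ 1.2 -2.8 15.7] grip 0.08 78.86862516403198
turn/pi [-0.0027  0.0004 -0.001 ]
q [-0.53  0.27  1.65  0.01  1.22  1.14]
slab in tool 403 x [-35.2   7.1  30.8] y [-4.7 -2.8  3.7] z [ 77.3 125.9 129.1]
30 88 [ 8.2 -2.5 39.8]
50 84 [ 7.1 -2.8 59.3]
70 80 [ 5.6 -2.8 79.7]
90 83 [  4.2  -2.8 100. ]
110 68 [  7.1  -3.1 119.9]
130 0 
[164 180  13  18 111] [ 518.8 -319.8   96.1] [[479.4, -329.2, 82.7], [542.8, -314.4, 101.9]]
[183 182  11  17 100] [ 523.  -268.5   96.6] [[485.6, -277.7, 83.6], [547.9, -263.0, 101.8]]
```

View pics/rack0.png

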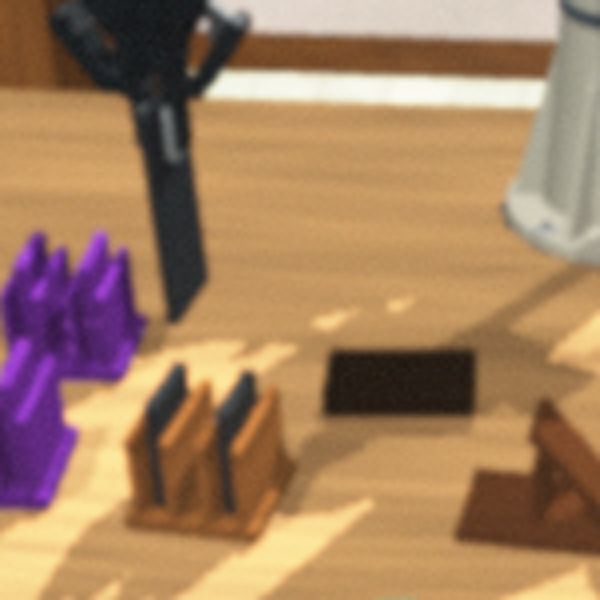

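The slab hangs vertically over the brown rack. The middle slot lies between the slates at (165,430) and (235,440). Correct 2.5 mm in y and lower.

```bash
python3 -m inch '[[-0.0027,0,-0.001,0.05,-0.1,0.4,1],[0,0,0,0,0,0.8,1],[0,0,0,0,0,0.8,1],[0,0,0,0,0,0.4,1],[0,0,0,0,0,0,1],[0,0,0,0,0,0,1]]'
python3 - <<'E'
from h import *
x=np.array([.9948,-.1017,0]); z=np.array([0,0,-1.]); 
rel([514.7,-296.2,143.5],np.column_stack([x,np.cross(z,x),z]))
E
```

```text
clock: 23.63
eef_pos: [515.5, -294.6, 235.5]
tcp_rot: [3.14, 0.002, -0.098]
contact_force: [0.2, 1.3, -2.0]
opening: 0.08
grasp_force: 78.9
pos [ 515.5 -294.6  235.5] rot [ 3.14e+00  2.00e-03 -9.80e-02] shift in tool mm [-0.4  1.5 92. ] grip 0.08 78.92641425132751
turn/pi [0.0005 0.0007 0.0011]
q [-0.52  0.32  1.72 -0.    1.1   1.15]
```

```bash
python3 -m inch '[[0,0,0,0,0.05,0.3,1],[0,0,0,0,0,0.3,1],[0,0,0,0,0,0.3,1],[0,0,0,0,0,0.3,1],[0,0,0,0,0,0.2,1],[0,0,0,0,0,0,1]]'
python3 - <<'E'
from h import *
x=np.array([.9948,-.1017,0]); z=np.array([0,0,-1.]); 
rel([514.7,-296.2,143.5],np.column_stack([x,np.cross(z,x),z]))
s=r.sense();print(s['contact_force']); R=Rn.from_euler('xyz',s['tcp_rot']).as_matrix(); p=s['eef_pos']
g=grab_frame("scene"); P=pts(g); T=(P-p)@R
m=(T[...,2]>30)&(T[...,2]<100)&(abs(T[...,0])<45)&(abs(T[...,1])<12); Q=T[m]; print(np.median(Q,0),np.polyfit(Q[:,2],Q[:,1],1))
E
```

```text
clock: 24.13
eef_pos: [514.6, -296.4, 199.3]
tcp_rot: [3.14, 0.003, -0.099]
contact_force: [-0.1, 0.8, -2.0]
opening: 0.08
grasp_force: 78.9
pos [ 514.6 -296.4  199.3] rot [ 3.14e+00  3.00e-03 -9.90e-02] shift in tool mm [ 0.2 -0.2 55.8] grip 0.08 78.92622113227844
turn/pi [0.0005 0.001  0.0008]
q [-0.52  0.36  1.75 -0.    1.03  1.15]
[-0.13968918  0.84146198 -2.00535712]
[ 7.4767493  -2.51509558 63.82387844] [-1.39834547e-03 -1.82433731e+00]
```

In the slot (bottom at about 68 mm, below the board tops), no side force. Continue down.

```bash
python3 -m inch '[[0,0,0,0,0,0.4,1],[0,0,0,0,0,0.4,1],[0,0,0,0,0,0.4,1],[0,0,0,0,0,0.4,1],[0,0,0,0,0,0.2,1],[0,0,0,0,0,0.16,1],[0,0,0,0,0,0,1]]'
python3 -m inch '[[0,0,0,0,0,0.14,1],[0,0,0,0,0,0,1]]'
python3 -m inch '[[0,0,0,0,0,0.06,1],[0,0,0,0,0,0,1]]'
```

```text
clock: 24.77
eef_pos: [514.8, -296.6, 150.6]
tcp_rot: [3.14, 0.003, -0.099]
contact_force: [-1.2, 0.2, -2.1]
opening: 0.081
grasp_force: 78.9
clock: 24.93
eef_pos: [515.3, -296.9, 148.1]
tcp_rot: [3.139, 0.001, -0.099]
contact_force: [-0.2, 0.0, -2.6]
opening: 0.082
grasp_force: 78.9
clock: 25.1
eef_pos: [515.4, -296.9, 146.9]
tcp_rot: [3.139, 0.001, -0.099]
contact_force: [0.3, 0.7, -2.2]
opening: 0.08
grasp_force: 78.9
```

```bash
python3 -m inch '[[0,0,0,0,0,0.06,1],[0,0,0,0,0,0,1]]' | grep -E "eef|contact"
python3 -m inch '[[0,0,0,0,0,0.05,1],[0,0,0,0,0,0,1]]' | grep -E "eef|contact"
python3 -m inch '[[0,0,0,0,0,0.04,1],[0,0,0,0,0,0,1]]' | grep -E "eef|contact"
```

```text
eef_pos: [515.3, -296.9, 145.2]
contact_force: [-0.1, 0.2, -1.7]
eef_pos: [515.4, -297.0, 144.7]
contact_force: [-1.1, 0.9, 3.9]
eef_pos: [515.5, -297.1, 144.6]
contact_force: [-3.3, 1.5, 12.0]
```

Bottom reached (12 N upward at the predicted height). Release and retreat straight up.

```bash
python3 -m inch '[[0,0,0,0,0,-0.02,1],[0,0,0,0,0,0,0.85],[0,0,0,0,0,0,0.7],[0,0,0,0,0,0,0.5],[0,0,0,0,0,0,0.5],[0,0,0,0,0,-0.2,0.5],[0,0,0,0,0,-0.6,0.5],[0,0,0,0,0,-1,0.5]]'
python3 -m inch '[[0,0,0,0,0,-1,0.5],[0,0,0,0,0,-1,0.5],[0,0,0,0,0,-1,0.5],[0,0,0,0,0,-1,0.5],[0,0,0,0,0,-1,0.5],[0,0,0,0,0,-0.5,0.5],[0,0,0,0,0,0,0.5],[0,0,0,0,0,0,0.5]]'
python3 - <<'E'
from h import *
g=grab_frame("scene"); f=grab_frame("top"); P=pts(g)
m=(abs(P[...,0]-515)<50)&(abs(P[...,1]+296)<30)&(P[...,2]>110)&(P[...,2]<175); Q=P[m]
print(len(Q),np.percentile(Q,[2,50,98],0).round(1))
f0=np.load("top0.npz")["pixels"]; 
for n,b in dict(sealL=(298,185,330,218),sealR=(392,195,422,225),cube=(470,172,515,215),stone=(398,360,468,408)).items():
    k=bx(*b); print(n,np.abs(f["pixels"][k].astype(int)-f0[k]).mean().round(1))
b=cv2.resize(g["pixels"][130:250,120:280],None,fx=4,fy=4); cv2.imwrite("pics/final.png",b[:,:,::-1])
E
```

```text
clock: 26.27
eef_pos: [513.9, -296.0, 186.9]
tcp_rot: [3.141, 0.005, -0.099]
contact_force: [0.9, 0.0, 0.5]
opening: 0.5
grasp_force: 0.0
clock: 26.93
eef_pos: [515.5, -296.5, 326.0]
tcp_rot: [3.139, 0.0, -0.099]
contact_force: [0.2, 0.1, 0.6]
opening: 0.495
grasp_force: 0.0
227 [[ 481.9 -305.4  111. ]
 [ 520.7 -296.9  141.3]
 [ 544.3 -292.8  165.6]]
sealL 1.4
sealR 5.1
cube 2.6
stone 8.4
```

View pics/final.png

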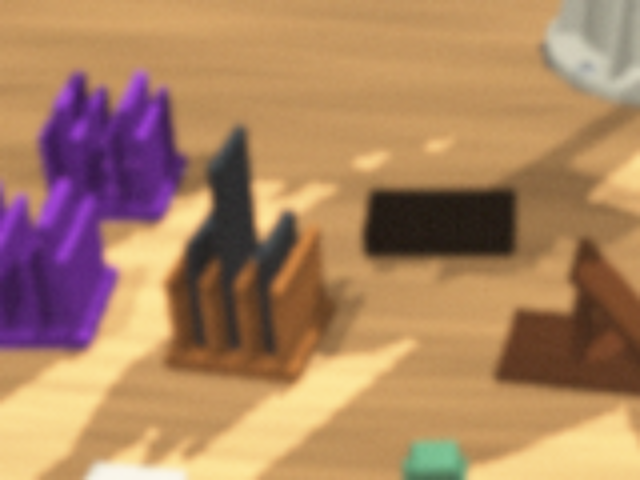

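The slab stands in the middle slot with its top at (238,130), about 163 mm high, and the stone, seals and cube are unmoved. Handing in.

```bash
python3 -c "
from rig import r
print(r.sign_off())"
```

```text
the job is handed in; nothing more can be done
None
```

The slab was pushed out over the stand's open end, leaned on the rest and let go, then stood on end at the bottom of the rack's middle slot. The job is handed in at about 27 s. The final pictures show it upright and the seals, paperweight and stone where they were.

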